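# Tighten the nut deep inside a monitor-arm post

### The job

The hollow post of the free-standing monitor-arm base is still loose, because the flange nut at the bottom of its bore is not tight. Take the red T-handle socket driver out of its wooden block, lower it into the post and, with light pressure only, feel for the nut's flats until the socket drops fully home over the nut; then turn it clockwise until the nut comes up firmly tight (about 0.8 N m at the handle), without forcing it. Pull the driver out without loosening the nut again and stand it back in its own hole in the block, all the way down; leave the small blue hex key and the other things on the desk where they are.

Things in the scene. Friction and masses are not known exactly. Their poses are not given: they have to be found in the camera images.
- monitor_base: free-standing base of a monitor arm, does not move: dark plate 180x150x12 mm, upright round aluminium post at its centre, 60 mm outside, open bore 50 mm inside, rim 122 mm above the desk, with a black clamp collar below the rim (its lug reaches 50 mm from the axis). Origin: on the post's axis at desk height, z up. Press it with under 40 N until the socket is over the nut's hex
- post_mouth (a point): centre of the post's open rim, 122 mm above the desk
- nut_place (a point): point on the post's axis 16 mm above the desk, where the socket's mouth stands when fully home: top of the nut's round flange. Above it the brass hex, 30 mm across flats; its corners begin 28.5 mm above the desk, a chamfer leads up to its top face at 32 mm. Which way the flats point is not told (nor by this point's axes); the socket fits every 60 degrees, within about 5 degrees
- nut (a joint): turn of the nut in rad, growing clockwise seen from above (tightening). It starts 0.6 to 1.0 below 0 and runs stiffly to 0, where it meets its seat and stops dead, giving only about 0.02 rad per N m: far less than the noise of this reading, so tightness must be felt. Tight: drawn 0.006 past 0 (some 0.4 N m); forced: 0.045 past 0 (2 N m). Let go, it returns to 0 and stays
- socket_driver: red T-handle socket driver, 0.28 to 0.46 kg, upright in the block's large hole: socket 44 mm across with a red band, 14 mm shank, collar 34 mm across whose top (134.5 mm above the mouth) the fingertips can push on, above it a dark hub 30 (x) by 18 (y) by 36 mm, red grips 18 mm thick either side along x, 121 mm over all. Origin: centre of the socket's mouth (lower end); z up. Grip it across y
- driver_grip (a point): centre of the driver's hub, 155 mm above the mouth: the place to grip, firmly
- driver_mouth (a point): centre of the socket's open lower end; the hex opening is 31.8 mm across flats, 24 mm deep, with flats facing the driver's x axis and every 60 degrees from there. Round outside, 44 mm. Home on the nut it has some 10 degrees of free play; turned back beyond that it takes the nut (about 0.3 N m) back with it
- tool_block: wooden tool block 85x160x62 mm, does not move; origin under its centre, z up. Two round holes with their floor 12 mm above the desk: the driver's, 48 mm wide, 36 mm from the centre towards -y; the hex key's, 14 mm wide, 48 mm towards +y
- socket_pocket (a point): centre of the floor of the driver's hole in the block, 12 mm above the desk, 50 mm below the block's top
- hex_key: small T-handle hex key with a blue handle 84 mm long, standing in the block's narrow hole, top 129 mm above the desk; origin at its lower end. To be left alone
- ink_bottle: dark blue ink bottle, 44 mm wide, 56 mm tall, standing on the desk between base and block; origin under its centre. To be left alone
- tape_measure: yellow tape measure, 62x75x38 mm; origin under its centre. To be left alone
- calculator: white pocket calculator, 145x84x21 mm, lying between base and block; origin under its centre. To be left alone
Not all that is in view belongs to the job. What is shaped like the socket_driver but purple is not meant.

How it is judged:
By the outcome, as a careful person would: the job done as asked, in the order asked, and still so for the second after the job is handed in, with the robot touching nothing.
It also fails if it takes over 67 s, if anything falls off the work surface, if the arm or the gripper's body presses on something with over 40 N, if the wrist force passes 120 N, or if a joint passes its speed limit or range.

### The arm

A 7-joint arm with a two-finger parallel gripper is mounted at the origin on a cart in front of the work surface, level with it; the furniture and walls round the work are solid. World frame = base frame: x ahead of the robot, y to its left, z up, the work surface at z = 0. Lengths are in mm, angles in rad, forces in N, time in s.
With the tool pointing down it reaches from about 425 to 825 mm from the base axis. Payload 3.6 kg.
Tool frame: the origin (TCP) lies at the very end of the fingers, on their centre line; the grasp point (between the pads) lies 19 mm behind it; z points along the fingers, y is the line along which they close (so a half turn about z gives the same grasp; the last joint's range is limited). The gripper opens to 93 mm and grips with 3 to 60 N. Pads are 15 mm wide; open, the fingers measure 128 mm over their backs; the gripper's body (75 mm by 188 mm) begins 65 mm behind the grasp point.
Start: joints at [1.194, 0.615, -0.013, 1.423, 0.008, 1.103, -0.04], TCP at [222.772, -610.602, 218.64] pointing down, gripper open.
Joint ranges: [-3.12, 3.12], [-0.3, 2.06], [-1.34, 1.32], [0.26, 2.42], [-1.36, 4.5], [0.01, 1.98], [-2.84, 2.84]. Speed limits (rad/s): [2.79, 2.79, 3.14, 3.14, 3.14, 3.14, 3.14].

### API

Orientations are given as a unit quaternion [x, y, z, w].
In Python, from bench import * gives the robot as it stands.
- The arm moves only by the tool apply_moves, never from a script. Its argument "targets" is a list of rows, each a list of 3 entries, a list of its own where there are three numbers: the shift along the world's x, y, z as a fraction of full scale, then the turn, a rotation vector about the world's x, y, z as a fraction of full scale, then the opening, from -1 (shut) to 1 (fully open). A call has 1 to 20 rows; each row shifts and turns the commanded pose from where the row before left it; what a row does not reach is not made up. Full scale, the value 1, is 40 mm for a shift and 0.08 rad for a turn. A row lasts 1/10 s, in which the tool goes at most 50 mm and 8.59 degrees, less where a joint would pass 70% of its speed; a pose out of reach is approached as far as the arm can. A call with a number of a shift or a turn outside -1 to 1 is refused whole. A call with a gripper value outside its range is refused whole. The fingers move at their own pace and stop on an object; the grip force is fixed at half the most. Time passes only in rows, so rows that do not move let the fingers close. It gives the time, the measured TCP pose, the force, the opening and the grip force at its end, in the units of the state.
- state(): the state, without advancing time (a new reading comes with each control period).
- grab_frame(name): name is "side" or "top" or "wrist"; returns a dict with "img" (420x560x3 uint8, red, green, blue), "depth" (420x560 float32, mm along the optical axis (not along the pixel's ray), 0 where there is no reading), "vfov" (degrees; the focal length in pixels is half the picture's height over the tangent of half this angle, whatever the lens; pixels are square), "cx", "cy" (the principal point, pixels), "eye" and "rotation" of the camera in the world. Camera axes: x right, y up, looking along -z (the intrinsics and any distortion apply to the point x, -y, -z); pixel columns grow to the right and rows downward; lengths in mm; the calibration is good to about 2 mm. A picture is of the moment at which its call begins.
- finish_job(): hands the job in; it is judged then, once.
Trained networks look in the newest picture that a camera, given by its name, has taken for a name from the list of things; names that differ only in an ending like _2 or _b are one class to them, and where a whole thing is asked for, a point or a joint stands for the part that bears it (a point fixed in the world has none). Each returns a list of dicts, best first, with "score" (0 to 1); they miss things now and then, are a little off and sometimes report something else, mostly with a low value. They report only what shows in the picture. A call takes as long as a camera call. They do not tell look-alikes from the thing itself.
- spot_in(camera, label): "pixel" ([column, row] in pixels, amid what is visible of it).
- place_of(camera, label): "pixel" ([column, row] in pixels: a listed point, or the origin of a listed thing).
The state is a dict: "t": time; "joints": joint angles; "joint_vel": joint speeds; "joint_efforts": joint torques, N m; "eef_pos": TCP position; "tool_rot": TCP orientation; "wrist_force": force on the tool from outside, world axes, zero at the start; "moment": the same for the moment, N m; "width": finger opening in mm; "grasp_force": force on a finger pad.
Only numpy, scipy, OpenCV 4.12 (cv2) and the standard library are available. Lean on these libraries where they do the work, as an engineer would, in place of code of your own. Each camera call takes 0.05 s, during which the arm holds its last target. There are 200 camera calls.

## Working session

There is one attempt and no reset: what is moved stays moved. The work goes in short steps, Python scripts to look and compute and a tool call to move; the robot and the scene stay as the last step left them, time stands still between calls to the robot, and variables do not carry over. Pictures are saved under pics/ and viewed, at most 10 in all, crops included, and the job is handed in when it is done.

Besides the shell and the picture viewer there is one more tool, called after "Emit:" as name(argument=value, ...) on one line, values as JSON. apply_moves: Moves the arm, as the interface text tells. Its arguments: {"type":"object","properties":{"targets":{"type":"array","items":{"type":"array"}}},"required":["targets"]}

```bash
mkdir -p pics; ls
cat > h.py <<'E'
from bench import *
import numpy as np, cv2
from scipy.spatial.transform import Rotation as R
def f_of(fr): return fr["img"].shape[0]/2/np.tan(np.radians(fr["vfov"])/2)
def rot(fr):
    r=np.array(fr["rotation"],float); return r if r.shape==(3,3) else R.from_quat(r).as_matrix()
def ray(fr,p):
    f=f_of(fr); d=np.array([(p[0]-fr["cx"])/f,-(p[1]-fr["cy"])/f,-1.]); return rot(fr)@d
def at_z(fr,p,z):
    d=ray(fr,p); e=np.array(fr["eye"]); return e+d*(z-e[2])/d[2]
def cloud(fr):
    h,w=fr["depth"].shape; u,v=np.meshgrid(np.arange(w),np.arange(h)); f=f_of(fr)
    d=np.stack([(u-fr["cx"])/f,-(v-fr["cy"])/f,-np.ones((h,w))],-1)*fr["depth"][...,None]
    P=d@rot(fr).T+np.array(fr["eye"]); P[fr["depth"]==0]=np.nan; return P
def save(fr,name): cv2.imwrite("pics/"+name,fr["img"][...,::-1])
E
python3 - <<'E'
from h import *
for c in ("top","side"):
    fr=grab_frame(c); save(fr,c+"0.png"); np.savez(c+"0.npz",**{k:np.array(v) for k,v in fr.items()})
    print(c,{k:np.round(v,3).tolist() for k,v in fr.items() if k not in("img","depth")})
    P=cloud(fr)
    for l in ("socket_driver","driver_grip","tool_block","socket_pocket","monitor_base","post_mouth","hex_key","ink_bottle","calculator","tape_measure"):
        for g in ("spot_in","place_of"):
            for q in globals()[g](c,l)[:3]:
                x,y=np.round(q["pixel"]).astype(int); print(l,g,round(q["score"],2),x,y, np.round(P[min(max(y,0),419),min(max(x,0),559)]))
print(state())
E
```

```text
pics
top {'vfov': 55.052, 'cx': 279.635, 'cy': 208.61, 'eye': [459.366, -45.808, 1021.575], 'rotation': [-0.025, 0.033, 0.713, -0.7]}
socket_driver spot_in 0.97 374 229 [ 482. -252.  183.]
socket_driver spot_in 0.85 344 150 [ 655. -198.  163.]
socket_driver place_of 0.89 362 228 [ 488. -254.   58.]
socket_driver place_of 0.59 340 162 [ 652. -208.   45.]
driver_grip spot_in 0.94 372 226 [ 489. -252.  166.]
driver_grip spot_in 0.9 343 152 [ 654. -199.  144.]
driver_grip place_of 0.85 377 223 [ 494. -258.  185.]
driver_grip place_of 0.73 350 148 [ 656. -209.  173.]
driver_grip place_of 0.54 327 221 [ 506. -170.   58.]
tool_block spot_in 0.76 344 222 [ 503. -211.   60.]
tool_block place_of 0.82 348 227 [ 491. -220.   59.]
socket_pocket spot_in 0.76 346 227 [ 491. -215.   61.]
socket_pocket place_of 0.82 359 231 [ 481. -248.   49.]
monitor_base spot_in 0.9 203 218 [520. 130.  37.]
monitor_base spot_in 0.22 371 228 [ 485. -251.  161.]
monitor_base place_of 0.96 207 217 [517. 107. 118.]
post_mouth spot_in 0.92 201 222 [511. 136.  32.]
post_mouth place_of 0.6 193 219 [519. 158.  21.]
post_mo
[... 2294 characters left out ...]
': array([ 1.19453202,  0.61489405, -0.01255626,  1.42340741,  0.00805884,
        1.10340081, -0.0403918 ]), 'joint_vel': array([-0.00016245,  0.00103854,  0.00160756, -0.00166404,  0.00071759,
       -0.00147211, -0.00101683]), 'joint_efforts': array([ 2.22372573e-04, -4.58813846e+01,  2.08739704e-01, -1.66029221e+01,
       -6.11976371e-02,  1.31670033e-02,  3.79865253e-05]), 'eef_pos': array([ 222.73900472, -610.60982636,  218.64173662]), 'tool_rot': array([ 9.84747373e-01,  1.73990258e-01,  1.75941123e-05, -3.41606928e-05]), 'wrist_force': array([ 0.22890024, -0.75960568,  0.37577446]), 'moment': array([0.01603485, 0.02546186, 0.03627576]), 'grasp_force': 0.0, 'width': 92.8186572071329}
```

View pictures.

Run:
```python
import cv2,numpy as np
a=cv2.imread("pics/top0.png"); b=cv2.imread("pics/side0.png")
c=np.hstack([cv2.resize(a[110:290,150:420],None,fx=1.48,fy=1.48)]);
cv2.imwrite("pics/top_crop.png",cv2.resize(a[120:280,150:420],None,fx=2.9,fy=2.9))
cv2.imwrite("pics/side_crop.png",cv2.resize(b[110:350,170:390],None,fx=2.5,fy=2.5))
```

```text
(no output)
```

View pics/top_crop.png

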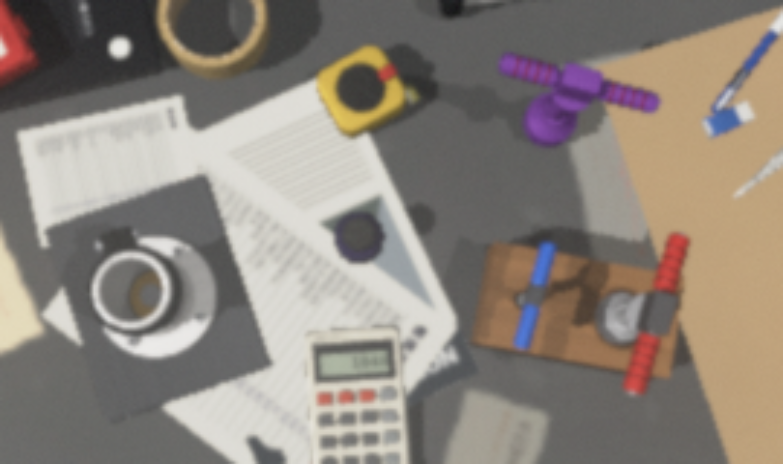

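View pics/side_crop.png

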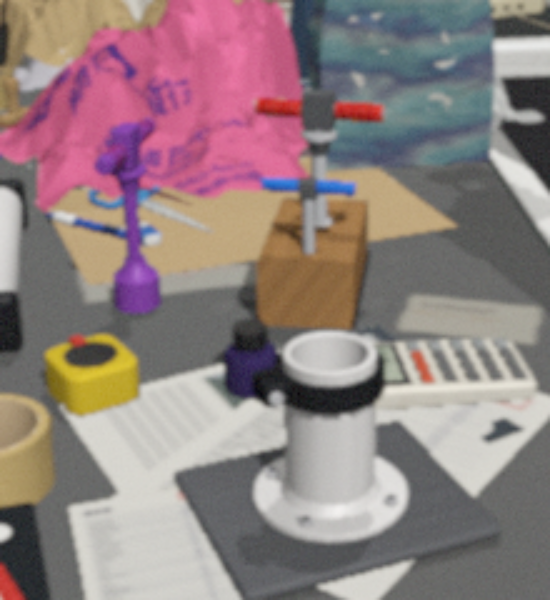

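Candidates: the purple driver standing loose on the desk (top px ~(344,150)) and the red one in the wooden block (top px ~(374,228)). The red one fits: red, in the block's hole next to the blue key. The crops show it clearly; the post is at top px ~(196,221).

Run:
```python
from h import *
from scipy.optimize import least_squares
def ld(c):
    d=np.load(c+"0.npz"); return {k:d[k] for k in d}
for c in("top","side"):
    fr=ld(c); P=cloud(fr); I=fr["img"].astype(int); X=P.reshape(-1,3); C=I.reshape(-1,3)
    near=np.hypot(X[:,0]-512,X[:,1]-115)<60
    m=near&(X[:,2]>116)&(X[:,2]<128); q=X[m]
    s=least_squares(lambda p:np.hypot(q[:,0]-p[0],q[:,1]-p[1])-27.5,[512,115],loss="soft_l1")
    print(c,"rim",m.sum(),s.x,np.median(q[:,2]),np.std(s.fun))
    red=(C[:,0]>110)&(C[:,0]>2.2*C[:,1])&(C[:,0]>2*C[:,2])&(np.hypot(X[:,0]-488,X[:,1]+252)<90)&(X[:,2]>120)
    q=X[red]; v=np.linalg.svd(q[:,:2]-q[:,:2].mean(0),full_matrices=False)[2][0]
    t=(q[:,:2]-q[:,:2].mean(0))@v
    print("red",red.sum(),q.mean(0),np.median(q,0),"dir",v,np.degrees(np.arctan2(v[1],v[0])),"ends",q[:,:2].mean(0)+v*np.percentile(t,1),q[:,:2].mean(0)+v*np.percentile(t,99),t.max()-t.min(),"mid",q[:,:2].mean(0)+v*(t.max()+t.min())/2,"z",np.percentile(q[:,2],[5,50,95]))
    # pixel-based: pixel extent of red then at z=169+... 
    top=(X[:,2]>56)&(X[:,2]<68)&(np.hypot(X[:,0]-495,X[:,1]+215)<110)
    r=cv2.minAreaRect(X[top][:,:2].astype(np.float32)); print("blocktop",top.sum(),r)
    # hub dark top
    hub=(X[:,2]>165)&(np.hypot(X[:,0]-486,X[:,1]+252)<40)&(np.ptp(C,axis=1)<30); print("hub",hub.sum(),np.median(X[hub],0),X[hub][:,2].max())
    # red mask rectangle in pixels → plane z
    vv,uu=np.nonzero(red.reshape(420,560)); 
    rr=cv2.minAreaRect(np.c_[uu,vv].astype(np.float32)); print("px",rr, at_z(fr,rr[0],167+2))
```

```text
top rim 195 [512.02394241 132.92354967] 120.45265210897787 1.9256784261100282
red 241 [ 484.51673138 -257.94277022  173.39086921] [ 467.39279569 -255.31710434  173.59503768] dir [-0.94610135  0.3238707 ] 161.10282920406942 ends [ 540.0416692  -276.95014242] [ 431.19004276 -239.68790568] 116.43520961617622 mid [ 485.52374584 -258.28749278] z [170.31776678 173.59503768 175.96464402]
blocktop 1587 ((492.4673156738281, -224.7884521484375), (160.5502471923828, 85.01393127441406), 78.49974822998047)
hub 142 [ 485.63611841 -257.66507719  183.11053332] 187.10256171884726
px ((375.9036865234375, 227.32110595703125), (6.513219356536865, 55.075016021728516), 16.69924545288086) [ 485.59968154 -259.24322695  169.        ]
side rim 441 [512.93211178 134.21958315] 121.00088733613069 2.181547952141941
red 209 [ 486.67527451 -255.00114141  171.71479551] [ 501.54114366 -258.40287419  171.95024295] dir [-0.94327151  0.33202237] 160.60842874100675 ends [ 540.21677078 -273.84722586] [ 432.97358156 -236.0986693 ] 114.8728725668265 mid [ 486.50654724 -254.94175106] z [165.44145539 171.95024295 177.21909912]
blocktop 962 ((493.105224609375, -226.01461791992188), (170.41799926757812, 85.32909393310547), 78.59191131591797)
hub 136 [ 485.96478969 -253.83428292  178.32240673] 187.74486161319578
px ((297.0062255859375, 153.40362548828125), (48.35108947753906, 6.341653823852539), 3.6913859844207764) [ 485.06833422 -262.21429066  169.        ]
```

Emit:
apply_moves(targets=[[[0.212,0.284,0],[0,0,1],1],[[0.212,0.284,0],[0,0,1],1],[[0.212,0.284,0],[0,0,1],1],[[0.212,0.284,0],[0,0,1],1],[[0.212,0.284,0],[0,0,1],1],[[0.212,0.284,0],[0,0,1],1],[[0.212,0.284,0],[0,0,1],1],[[0.212,0.284,0],[0,0,1],1],[[0.212,0.284,0],[0,0,1],1],[[0.212,0.284,0],[0,0,1],1],[[0.212,0.284,0],[0,0,1],1],[[0.212,0.284,0],[0,0,1],1],[[0.212,0.284,0],[0,0,1],1],[[0.212,0.284,0],[0,0,1],1],[[0.212,0.284,0],[0,0,1],1],[[0.212,0.284,0],[0,0,1],1],[[0.212,0.284,0],[0,0,1],1],[[0.212,0.284,0],[0,0,1],1],[[0.212,0.284,0],[0,0,1],1],[[0.212,0.284,0],[0,0,1],1]])

```text
t: 4.1
eef_pos: [392.6, -383.1, 218.8]
tool_rot: [0.56, 0.828, -0.0, 0.0]
wrist_force: [0.7, 0.0, 0.5]
width: 92.8
grasp_force: 0.0
```

Emit:
apply_moves(targets=[[[0.212,0.284,0],[0,0,1],1],[[0.212,0.284,0],[0,0,1],1],[[0.212,0.284,0],[0,0,1],1],[[0.212,0.284,0],[0,0,1],1],[[0.212,0.284,0],[0,0,1],1],[[0.212,0.284,0],[0,0,1],1],[[0.212,0.284,0],[0,0,1],1],[[0.212,0.284,0],[0,0,1],1],[[0.212,0.284,0],[0,0,1],1],[[0.212,0.284,0],[0,0,1],1],[[0,0,0],[0,0,0.73],1],[[0,0,0],[0,0,0],1]])

```text
t: 5.3
eef_pos: [477.4, -269.6, 218.7]
tool_rot: [0.166, 0.986, -0.0, 0.0]
wrist_force: [0.3, -0.2, -0.0]
width: 92.9
grasp_force: 0.0
```

Run:
```python
from h import *
fr=grab_frame("wrist"); s=state(); print(s["t"],s["eef_pos"],s["tool_rot"],s["joints"]); save(fr,"w1.png"); np.savez("w1.npz",**{k:np.array(v) for k,v in fr.items()})
P=cloud(fr); X=P.reshape(-1,3); C=fr["img"].reshape(-1,3).astype(int)
red=(C[:,0]>90)&(C[:,0]>2*C[:,1])&(C[:,0]>1.8*C[:,2])&(X[:,2]>140)&(np.hypot(X[:,0]-488,X[:,1]+252)<90)
q=X[red]; print(red.sum())
if red.sum()>30:
    b=q[:,:2].mean(0); v=np.linalg.svd(q[:,:2]-b,full_matrices=False)[2][0]; t=(q[:,:2]-b)@v
    print(np.degrees(np.arctan2(v[1],v[0])),b+v*(t.max()+t.min())/2,np.ptp(t),np.percentile(q[:,2],[5,50,95]))
hub=(X[:,2]>178)&(X[:,2]<192)&(np.hypot(X[:,0]-486,X[:,1]+256)<40); 
if hub.sum()>10: print(hub.sum(),np.median(X[hub],0),cv2.minAreaRect(X[hub][:,:2].astype(np.float32)))
```

```text
5.35 [ 477.05204516 -270.08253599  218.58711209] [ 1.66691619e-01  9.86009065e-01 -1.32894490e-04 -1.03220291e-04] [ 0.92640786  0.53801955 -0.7043735   1.70837569  0.39478432  1.04214359
  1.32465428]
2755
-18.472091143746482 [ 485.67597303 -259.45088798] 119.49636511982496 [170.50848881 174.13233543 175.86935494]
1421 [ 484.03098397 -259.50970293  184.47532057] ((485.7252197265625, -259.71441650390625), (17.593494415283203, 29.91057014465332), 71.153564453125)
```

View pics/w1.png

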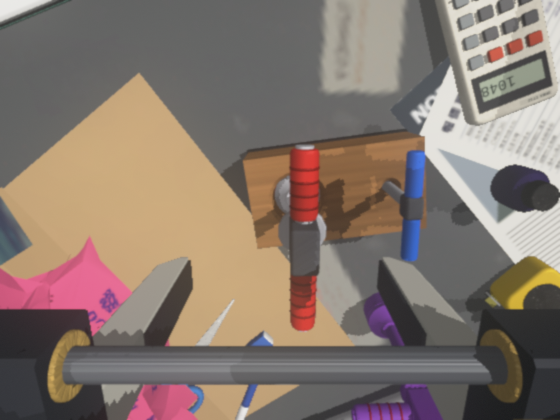

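The wrist view shows the red driver's hub at px (303,247), the grips along the vertical, the purple one well aside at (375,310); no obstacle for the fingers.

Emit:
apply_moves(targets=[[[0.215,0.26,0],[0,0,0.1],1],[[0,0,-0.4],[0,0,0],1],[[0,0,-0.5],[0,0,0],1],[[0,0,-0.5],[0,0,0],1],[[0,0,-0.3],[0,0,0],1],[[0,0,-0.04],[0,0,0],1],[[0,0,0],[0,0,0],1],[[0,0,0],[0,0,0],-1],[[0,0,0],[0,0,0],-1],[[0,0,0],[0,0,0],-1],[[0,0,0],[0,0,0],-1],[[0,0,0],[0,0,0],-1],[[0,0,0],[0,0,0],-1],[[0,0,0],[0,0,0],-1],[[0,0,0],[0,0,0],-1]])

```text
t: 6.85
eef_pos: [485.8, -259.4, 149.0]
tool_rot: [0.162, 0.987, -0.0, -0.0]
wrist_force: [-0.7, -0.5, 0.4]
width: 33.4
grasp_force: 0.0
```

Run:
```python
from h import *
s=state(); print(s)
```

```text
{'t': 6.85, 'joints': array([ 0.86637517,  0.61998415, -0.6569002 ,  1.78789161,  0.47164506,
        0.89622708,  1.24296611]), 'joint_vel': array([-9.27533283e-04,  8.67222815e-04,  2.34593042e-03,  5.08417837e-04,
        3.93824848e-05,  9.00297732e-04, -1.35952636e-03]), 'joint_efforts': array([ 3.74571624e-03, -3.91578305e+01, -6.11141860e+00, -1.28782743e+01,
       -3.75393220e-04,  8.05743760e-02, -1.24270023e-04]), 'eef_pos': array([ 485.7764769 , -259.39233572,  149.01833006]), 'tool_rot': array([ 1.61938165e-01,  9.86800907e-01, -1.08001523e-05, -3.11229310e-05]), 'wrist_force': array([-0.67590154, -0.48089566,  0.36739347]), 'moment': array([ 0.0540675 , -0.18006827, -0.0181333 ]), 'grasp_force': 0.0, 'width': 33.41120675709849}
```

Emit:
apply_moves(targets=[[[0,0,0],[0,0,0],-1],[[0,0,0],[0,0,0],-1],[[0,0,0],[0,0,0],-1],[[0,0,0],[0,0,0],-1],[[0,0,0],[0,0,0],-1],[[0,0,0.1],[0,0,0],-1],[[0,0,0.2],[0,0,0],-1],[[0,0,0.2],[0,0,0],-1],[[0,0,0],[0,0,0],-1]])

```text
t: 7.75
eef_pos: [486.7, -259.5, 170.5]
tool_rot: [0.162, 0.987, -0.0, 0.001]
wrist_force: [-0.2, 0.2, -4.0]
width: 17.8
grasp_force: 30.0
```

Run:
```python
from h import *
s=state(); print(s["t"],s["eef_pos"],s["wrist_force"],s["moment"],s["width"],s["grasp_force"])
```

```text
7.75 [ 486.73370331 -259.52767958  170.50084363] [-0.15734511  0.23361183 -3.99480149] [ 0.06093098 -0.18630909 -0.00694234] 17.830701955614938 29.995988309383392
```

Emit:
apply_moves(targets=[[[0,0,0.4],[0,0,0],-1],[[0,0,0.7],[0,0,0],-1],[[0,0,0.8],[0,0,0],-1],[[0,0,0.7],[0,0,0],-1],[[0.01,0.2,0.4],[0,0,0],-1],[[0.04,0.5,0],[0,0,0],-1],[[0.05,0.8,0],[0,0,0],-1],[[0.05,0.8,0],[0,0,0],-1],[[0.05,0.8,0],[0,0,0],-1],[[0.05,0.8,0],[0,0,0],-1],[[0.05,0.8,0],[0,0,0],-1],[[0.05,0.8,0],[0,0,0],-1],[[0.05,0.8,0],[0,0,0],-1],[[0.05,0.8,0],[0,0,0],-1],[[0.05,0.8,0],[0,0,0],-1],[[0.05,0.8,0],[0,0,0],-1],[[0.05,0.6,0],[0,0,0],-1],[[0.05,0.4,0],[0,0,0],-1],[[0.01,0.1,0],[0,0,0],-1],[[0,0,0],[0,0,0],-1]])

```text
t: 9.75
eef_pos: [511.8, 132.8, 288.9]
tool_rot: [0.161, 0.987, -0.0, -0.0]
wrist_force: [-0.1, 0.3, -3.0]
width: 17.6
grasp_force: 30.0
```

```bash
python3 - <<'E'
from h import *
from scipy.optimize import least_squares
s=state(); print(s["t"],s["eef_pos"],s["tool_rot"],s["joints"],s["wrist_force"],s["width"])
T=np.array(s["eef_pos"])
for c in("wrist","top","side"):
    fr=grab_frame(c); save(fr,c+"2.png"); np.savez(c+"2.npz",**{k:np.array(v) for k,v in fr.items()})
    X=cloud(fr).reshape(-1,3)
    q=X[(np.hypot(X[:,0]-512,X[:,1]-133)<40)&(X[:,2]>115)&(X[:,2]<128)]
    if len(q)>20:
        f=least_squares(lambda p:np.hypot(q[:,0]-p[0],q[:,1]-p[1])-27.5,[512,133],loss="soft_l1"); print(c,len(q),f.x,np.median(q[:,2]),np.std(f.fun))
    for l in("post_mouth","driver_mouth","driver_grip","nut_place"):
        z={"post_mouth":122,"driver_mouth":T[2]-137,"driver_grip":T[2]+19,"nut_place":16}[l]
        for r in place_of(c,l)[:2]: print(c,l,round(r["score"],2),np.round(r["pixel"]),np.round(at_z(fr,r["pixel"],z),1))
E
cat > /dev/null; cd pics; python3 -c "
import cv2,numpy as np
a=cv2.imread('wrist2.png');cv2.imwrite('w2v.png',a)"
```

```text
9.75 [511.84065283 132.75041628 288.9289786 ] [ 1.61313038e-01  9.86903212e-01 -3.44931785e-04 -1.87020537e-04] [ 0.22426085  0.45117348 -0.78560303  1.6484047   0.33966548  1.1848942
  0.60557045] [-0.13640534  0.28772737 -3.03664984] 17.632398140371027
wrist 363 [512.89407572 133.763439  ] 121.25613381019974 1.9403493360822957
wrist post_mouth 0.23 [174. 246.] [528.8  13.3 122. ]
wrist driver_mouth 0.56 [ 96. 339.] [585.9 -85.8 151.9]
wrist driver_grip 0.72 [281. 292.] [511.7 131.2 307.9]
top driver_mouth 0.69 [192. 218.] [513.7 132.6 151.9]
top driver_mouth 0.66 [337. 163.] [ 629.  -184.2  151.9]
top driver_grip 0.73 [176. 211.] [516.2 129.4 307.9]
top driver_grip 0.6 [350. 147.] [ 626.3 -183.5  307.9]
top nut_place 0.73 [205. 222.] [510.9 128.7  16. ]
side 572 [512.92787461 134.5366983 ] 119.3184325475294 2.690245097157907
side post_mouth 0.59 [299. 249.] [515.3 124.6 122. ]
side driver_mouth 0.74 [301. 232.] [511.7 124.6 151.9]
side driver_mouth 0.55 [226. 229.] [631.6  99.3 151.9]
side driver_grip 0.73 [302. 138.] [510.2 135.3 307.9]
side driver_grip 0.73 [203. 266.] [619.7 500.7 307.9]
side nut_place 0.86 [298. 308.] [518.3 134.9  16. ]
side nut_place 0.69 [270. 266.] [560.8 -12.   16. ]
```

View pics/w2v.png

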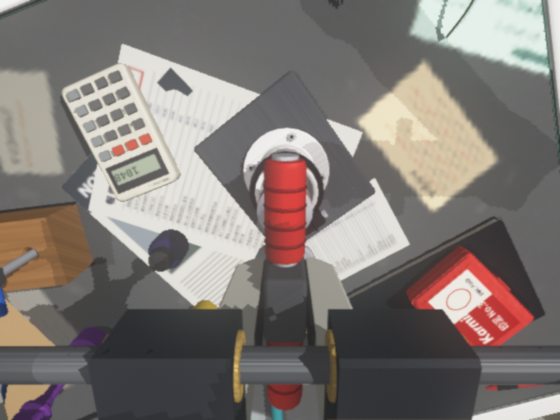

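The wrist view shows the driver above the post: rim partly visible behind the upper grip at px (285,190); the wrist depth fit agrees with the others at (512.8,133.7).

Emit:
apply_moves(targets=[[[0.022,0.018,-0.2],[0,0,0],-1],[[0,0,-0.3],[0,0,0],-1],[[0,0,-0.2],[0,0,0],-1],[[0,0,-0.2],[0,0,0],-1],[[0,0,-0.2],[0,0,0],-1],[[0,0,-0.2],[0,0,0],-1],[[0,0,0],[0,0,0],-1]])

```text
t: 11.2
eef_pos: [512.3, 132.8, 235.7]
tool_rot: [0.162, 0.987, -0.001, -0.001]
wrist_force: [0.7, -0.9, -3.6]
width: 17.6
grasp_force: 30.0
```

```bash
cat > st.py <<'E'
from h import *
s=state(); np.set_printoptions(precision=3,suppress=True)
M=R.from_quat(s["tool_rot"]).as_matrix()
print(s["t"],s["eef_pos"],"yaw_y",round(float(np.degrees(np.arctan2(M[1,1],M[0,1]))),2),"tilt",M[:2,2],"F",s["wrist_force"],"M",s["moment"],"w",round(s["width"],2),s["grasp_force"],"q7",s["joints"][6])
E
python3 st.py
```

```text
11.2 [512.339 132.846 235.69 ] yaw_y 71.36 tilt [-0.003 -0.001] F [ 0.65  -0.879 -3.64 ] M [ 0.031 -0.107 -0.001] w 17.64 29.99598741531372 q7 0.559119954512503
```

Emit:
apply_moves(targets=[[[0,0,-0.2],[0,0,0],-1],[[0,0,-0.3],[0,0,0],-1],[[0,0,-0.3],[0,0,0],-1],[[0,0,-0.3],[0,0,0],-1],[[0,0,-0.2],[0,0,0],-1],[[0,0,-0.1],[0,0,0],-1],[[0,0,0],[0,0,0],-1]])

```text
t: 11.9
eef_pos: [512.8, 133.3, 180.4]
tool_rot: [0.162, 0.987, -0.0, -0.001]
wrist_force: [0.8, 0.3, -3.3]
width: 17.9
grasp_force: 30.0
```

```bash
python3 st.py
```

```text
11.9 [512.78  133.254 180.382] yaw_y 71.37 tilt [-0.001 -0.   ] F [ 0.796  0.275 -3.283] M [-0.011 -0.153 -0.052] w 17.87 29.99599814414978 q7 0.502940428277655
```

Emit:
apply_moves(targets=[[[0,0,-0.08],[0,0,0],-1],[[0,0,-0.08],[0,0,0],-1],[[0,0,-0.05],[0,0,0],-1],[[0,0,-0.05],[0,0,0],-1],[[0,0,-0.03],[0,0,0],-1],[[0,0,0],[0,0,0],-1]])

```text
t: 12.5
eef_pos: [513.0, 133.3, 169.3]
tool_rot: [0.162, 0.987, -0.0, -0.0]
wrist_force: [0.8, -0.1, -3.1]
width: 18.0
grasp_force: 30.0
```

```bash
python3 st.py
```

```text
12.5 [512.976 133.254 169.311] yaw_y 71.36 tilt [-0. -0.] F [ 0.836 -0.103 -3.073] M [ 0.057 -0.178 -0.033] w 18.0 29.99595880508423 q7 0.49044893773179504
```

Emit:
apply_moves(targets=[[[0,0,-0.03],[0,0,0],-1],[[0,0,-0.03],[0,0,0],-1],[[0,0,-0.03],[0,0,0],-1],[[0,0,0],[0,0,0],-1]])

```text
t: 12.9
eef_pos: [513.0, 133.7, 165.9]
tool_rot: [0.162, 0.987, 0.0, -0.0]
wrist_force: [0.3, -0.2, -2.9]
width: 17.7
grasp_force: 30.0
```

```bash
python3 st.py
```

```text
12.9 [512.981 133.693 165.922] yaw_y 71.37 tilt [-0.  0.] F [ 0.252 -0.212 -2.937] M [ 0.174 -0.005  0.05 ] w 17.66 29.99613493680954 q7 0.4864891911383341
```

Emit:
apply_moves(targets=[[[0,0,-0.025],[0,0,0],-1],[[0,0,-0.025],[0,0,0],-1],[[0,0,0],[0,0,0],-1]])

```text
t: 13.2
eef_pos: [513.2, 133.9, 164.8]
tool_rot: [0.162, 0.987, 0.0, 0.0]
wrist_force: [-1.6, 0.3, 4.0]
width: 17.6
grasp_force: 30.0
```

```bash
python3 st.py
```

```text
13.2 [513.168 133.874 164.826] yaw_y 71.36 tilt [0.001 0.   ] F [-1.586  0.292  4.033] M [0.092 0.507 0.005] w 17.65 29.997137188911438 q7 0.48417918880712557
```

Emit:
apply_moves(targets=[[[0,0,-0.01],[0,0,-0.5],-1],[[0,0,0],[0,0,-0.5],-1],[[0,0,0],[0,0,-0.5],-1],[[0,0,0],[0,0,-0.5],-1],[[0,0,0],[0,0,0],-1]])

```text
t: 13.7
eef_pos: [512.8, 133.4, 163.0]
tool_rot: [0.24, 0.971, -0.0, -0.0]
wrist_force: [-0.4, 0.9, -2.9]
width: 17.8
grasp_force: 30.0
```

```bash
python3 st.py
```

```text
13.7 [512.834 133.38  162.982] yaw_y 62.21 tilt [-0.  0.] F [-0.431  0.921 -2.897] M [ 0.339 -0.006 -0.024] w 17.75 29.996341466903687 q7 0.35385483357269415
```

Emit:
apply_moves(targets=[[[0,0,-0.03],[0,0,0],-1],[[0,0,-0.03],[0,0,0],-1],[[0,0,-0.03],[0,0,0],-1],[[0,0,0],[0,0,0],-1]])

```text
t: 14.1
eef_pos: [513.1, 133.4, 159.6]
tool_rot: [0.24, 0.971, 0.0, -0.0]
wrist_force: [-0.3, 1.2, -4.8]
width: 17.9
grasp_force: 30.0
```

```bash
python3 st.py
```

```text
14.1 [513.057 133.409 159.6  ] yaw_y 62.2 tilt [-0.  0.] F [-0.346  1.171 -4.816] M [ 0.413 -0.2   -0.032] w 17.9 29.995830953121185 q7 0.3500438519768422
```

Emit:
apply_moves(targets=[[[0,0,-0.04],[0,0,0],-1],[[0,0,-0.04],[0,0,0],-1],[[0,0,-0.04],[0,0,0],-1],[[0,0,-0.04],[0,0,0],-1],[[0,0,0],[0,0,0],-1]])

```text
t: 14.6
eef_pos: [513.0, 133.4, 153.2]
tool_rot: [0.24, 0.971, 0.0, -0.0]
wrist_force: [-0.4, 1.6, -3.7]
width: 17.9
grasp_force: 30.0
```

```bash
python3 st.py
```

```text
14.6 [513.022 133.432 153.196] yaw_y 62.2 tilt [-0.  0.] F [-0.388  1.642 -3.7  ] M [ 0.461 -0.134  0.022] w 17.92 29.995788037776947 q7 0.34292185993192703
```

Emit:
apply_moves(targets=[[[0,0,-0.025],[0,0,0],-1],[[0,0,-0.02],[0,0,0],-1],[[0,0,0],[0,0,0],-1]])

```text
t: 14.9
eef_pos: [513.2, 133.5, 152.9]
tool_rot: [0.24, 0.971, -0.0, 0.0]
wrist_force: [-2.3, 1.0, 4.6]
width: 17.5
grasp_force: 30.0
```

```bash
python3 st.py
```

```text
14.9 [513.191 133.55  152.857] yaw_y 62.19 tilt [ 0.001 -0.   ] F [-2.301  1.039  4.608] M [ 0.175  0.526 -0.1  ] w 17.51 29.997366964817047 q7 0.34098032010352786
```

Emit:
apply_moves(targets=[[[0,0,0],[0,0,-0.5],-1],[[0,0,0],[0,0,-0.5],-1],[[0,0,0],[0,0,-0.5],-1],[[0,0,0],[0,0,-0.5],-1],[[0,0,0],[0,0,-0.5],-1],[[0,0,0],[0,0,-0.5],-1]])

```text
t: 15.5
eef_pos: [513.0, 133.8, 152.9]
tool_rot: [0.355, 0.935, 0.0, 0.0]
wrist_force: [-1.9, 0.6, 5.3]
width: 17.8
grasp_force: 30.0
```

```bash
python3 st.py
```

```text
15.5 [513.032 133.827 152.865] yaw_y 48.46 tilt [ 0.001 -0.   ] F [-1.942  0.625  5.335] M [0.226 0.522 0.348] w 17.79 30.044611394405365 q7 0.147036044989552
```

Emit:
apply_moves(targets=[[[0,0,0],[0,0,-0.5],-1],[[0,0,0],[0,0,-0.5],-1],[[0,0,0],[0,0,-0.5],-1],[[0,0,0],[0,0,-0.5],-1],[[0,0,0],[0,0,-0.5],-1]])

```text
t: 16.0
eef_pos: [513.0, 133.8, 152.9]
tool_rot: [0.446, 0.895, 0.0, 0.0]
wrist_force: [-1.6, 0.5, 4.2]
width: 17.8
grasp_force: 30.0
```

```bash
python3 st.py
```

```text
16.0 [513.016 133.799 152.874] yaw_y 37.02 tilt [ 0.001 -0.   ] F [-1.566  0.45   4.165] M [0.215 0.592 0.284] w 17.76 30.0453919172287 q7 -0.014142122752854138
```

Emit:
apply_moves(targets=[[[0,0,0],[0,0,-0.5],-1],[[0,0,0],[0,0,-0.5],-1],[[0,0,0],[0,0,-0.25],-1],[[0,0,0],[0,0,0],-1]])

```text
t: 16.4
eef_pos: [513.0, 133.8, 152.9]
tool_rot: [0.49, 0.872, 0.0, 0.0]
wrist_force: [-1.3, 1.3, 5.9]
width: 17.8
grasp_force: 30.0
```

```bash
python3 st.py
```

```text
16.4 [513.041 133.785 152.878] yaw_y 31.34 tilt [ 0.001 -0.   ] F [-1.332  1.251  5.898] M [0.171 0.715 0.244] w 17.78 30.02598613500595 q7 -0.09378750237715368
```

Emit:
apply_moves(targets=[[[0,0,0],[0,0,-0.4],-1],[[0,0,0],[0,0,0],-1]])

```text
t: 16.6
eef_pos: [513.0, 133.8, 152.9]
tool_rot: [0.504, 0.864, 0.0, 0.0]
wrist_force: [-2.5, 0.2, 5.4]
width: 17.9
grasp_force: 30.0
```

```bash
python3 st.py
```

```text
16.6 [513.032 133.835 152.882] yaw_y 29.5 tilt [ 0.001 -0.   ] F [-2.494  0.239  5.391] M [0.115 0.624 0.207] w 17.86 30.0206395983696 q7 -0.11976554558158022
```

Emit:
apply_moves(targets=[[[0,0,0],[0,0,-0.4],-1],[[0,0,0],[0,0,0],-1]])

```text
t: 16.8
eef_pos: [513.0, 133.8, 152.8]
tool_rot: [0.518, 0.856, 0.0, 0.0]
wrist_force: [-2.7, 0.7, 5.3]
width: 18.0
grasp_force: 30.0
```

```bash
python3 st.py
```

```text
16.8 [513.001 133.78  152.85 ] yaw_y 27.66 tilt [ 0.001 -0.   ] F [-2.727  0.655  5.292] M [0.221 0.668 0.223] w 18.0 30.020488500595093 q7 -0.14557694409740224
```

Emit:
apply_moves(targets=[[[0,0,0],[0,0,-0.4],-1],[[0,0,0],[0,0,0],-1]])

```text
t: 17.0
eef_pos: [513.0, 133.8, 152.8]
tool_rot: [0.531, 0.847, 0.0, 0.0]
wrist_force: [-2.4, 1.1, 6.1]
width: 17.7
grasp_force: 30.0
```

```bash
python3 st.py
```

```text
17.0 [512.996 133.754 152.836] yaw_y 25.83 tilt [ 0.001 -0.   ] F [-2.427  1.115  6.089] M [0.189 0.718 0.278] w 17.75 30.02066195011139 q7 -0.1713375477407803
```

Emit:
apply_moves(targets=[[[0,0,0],[0,0,-0.4],-1],[[0,0,0],[0,0,0],-1]])

```text
t: 17.2
eef_pos: [513.0, 133.8, 152.9]
tool_rot: [0.545, 0.839, 0.0, 0.0]
wrist_force: [-1.5, 0.2, 6.0]
width: 17.8
grasp_force: 30.0
```

```bash
python3 st.py
```

```text
17.2 [513.007 133.78  152.854] yaw_y 23.99 tilt [ 0.001 -0.   ] F [-1.54   0.196  5.991] M [0.17  0.638 0.196] w 17.77 30.020702183246613 q7 -0.1971379254172272
```

Emit:
apply_moves(targets=[[[0,0,0],[0,0,-0.4],-1],[[0,0,0],[0,0,0],-1]])

```text
t: 17.4
eef_pos: [513.0, 133.8, 152.9]
tool_rot: [0.558, 0.83, 0.0, 0.0]
wrist_force: [-2.2, -0.5, 5.4]
width: 17.8
grasp_force: 30.0
```

```bash
python3 st.py
```

```text
17.4 [512.997 133.782 152.852] yaw_y 22.16 tilt [ 0.001 -0.   ] F [-2.204 -0.478  5.37 ] M [0.182 0.668 0.206] w 17.78 30.020720958709717 q7 -0.22289961754789261
```

Emit:
apply_moves(targets=[[[0,0,0],[0,0,-0.4],-1],[[0,0,0],[0,0,0],-1]])

```text
t: 17.6
eef_pos: [513.0, 133.8, 152.9]
tool_rot: [0.571, 0.821, 0.0, 0.0]
wrist_force: [-1.7, -0.0, 5.8]
width: 17.8
grasp_force: 30.0
```

```bash
python3 st.py
```

```text
17.6 [512.994 133.768 152.854] yaw_y 20.32 tilt [ 0.001 -0.   ] F [-1.701 -0.034  5.781] M [0.139 0.667 0.157] w 17.75 30.02081125974655 q7 -0.24869955357449197
```

Emit:
apply_moves(targets=[[[0,0,0],[0,0,-0.4],-1],[[0,0,0],[0,0,0],-1]])

```text
t: 17.8
eef_pos: [513.0, 133.8, 152.9]
tool_rot: [0.584, 0.812, 0.0, 0.0]
wrist_force: [-2.4, 0.4, 6.4]
width: 18.3
grasp_force: 30.0
```

```bash
python3 st.py
```

```text
17.8 [513.011 133.756 152.852] yaw_y 18.49 tilt [ 0.001 -0.   ] F [-2.411  0.355  6.372] M [0.122 0.661 0.211] w 18.25 30.020862221717834 q7 -0.27446378230702967
```

Emit:
apply_moves(targets=[[[0,0,0],[0,0,-0.4],-1],[[0,0,0],[0,0,0],-1]])

```text
t: 18.0
eef_pos: [513.0, 133.8, 152.8]
tool_rot: [0.597, 0.802, 0.0, 0.0]
wrist_force: [-1.7, 0.3, 6.4]
width: 17.7
grasp_force: 30.0
```

```bash
python3 st.py
```

```text
18.0 [512.981 133.768 152.847] yaw_y 16.66 tilt [ 0.001 -0.   ] F [-1.739  0.293  6.441] M [0.143 0.7   0.179] w 17.66 30.020797848701477 q7 -0.30021652959703626
```

Emit:
apply_moves(targets=[[[0,0,0],[0,0,-0.4],-1],[[0,0,0],[0,0,0],-1]])

```text
t: 18.2
eef_pos: [513.0, 133.8, 152.9]
tool_rot: [0.61, 0.792, 0.0, 0.0]
wrist_force: [-1.8, 1.2, 5.8]
width: 17.9
grasp_force: 30.0
```

```bash
python3 st.py
```

```text
18.2 [512.993 133.783 152.86 ] yaw_y 14.83 tilt [ 0.001 -0.   ] F [-1.764  1.161  5.771] M [0.127 0.605 0.182] w 17.85 30.0210303068161 q7 -0.32596007060720605
```

Emit:
apply_moves(targets=[[[0,0,0],[0,0,-0.4],-1],[[0,0,0],[0,0,0],-1]])

```text
t: 18.4
eef_pos: [513.0, 133.8, 152.9]
tool_rot: [0.623, 0.783, 0.0, 0.0]
wrist_force: [-3.2, 0.6, 5.9]
width: 18.2
grasp_force: 30.0
```

```bash
python3 st.py
```

```text
18.4 [512.979 133.761 152.871] yaw_y 13.0 tilt [ 0.001 -0.   ] F [-3.167  0.581  5.949] M [0.087 0.606 0.216] w 18.18 30.020894408226013 q7 -0.3517415983237324
```

Emit:
apply_moves(targets=[[[0,0,0],[0,0,-0.4],-1],[[0,0,0],[0,0,0],-1]])

```text
t: 18.6
eef_pos: [513.0, 133.8, 152.8]
tool_rot: [0.635, 0.773, 0.0, 0.0]
wrist_force: [-2.5, 0.5, 6.3]
width: 17.7
grasp_force: 30.0
```

```bash
python3 st.py
```

```text
18.6 [512.98  133.758 152.835] yaw_y 11.16 tilt [ 0.001 -0.   ] F [-2.463  0.488  6.251] M [0.173 0.674 0.262] w 17.72 30.020993649959564 q7 -0.37750453308071735
```

Emit:
apply_moves(targets=[[[0,0,0],[0,0,-0.4],-1],[[0,0,0],[0,0,0],-1]])

```text
t: 18.8
eef_pos: [513.0, 133.7, 152.8]
tool_rot: [0.647, 0.763, 0.0, 0.0]
wrist_force: [-2.1, 0.5, 6.2]
width: 18.1
grasp_force: 30.1
```

```bash
python3 st.py
```

```text
18.8 [513.009 133.739 152.846] yaw_y 9.4 tilt [ 0.001 -0.001] F [-2.122  0.522  6.169] M [0.088 0.673 0.407] w 18.11 30.09465605020523 q7 -0.40261819935260085
```

Torque and grasp force have risen: the seat is being reached. Finer steps now.

Emit:
apply_moves(targets=[[[0,0,0],[0,0,-0.12],-1],[[0,0,0],[0,0,0],-1]])

```text
t: 19.0
eef_pos: [513.0, 133.7, 152.8]
tool_rot: [0.65, 0.76, 0.0, 0.001]
wrist_force: [-1.6, -0.3, 6.0]
width: 18.0
grasp_force: 30.2
```

```bash
python3 st.py
```

```text
19.0 [513.019 133.743 152.839] yaw_y 8.91 tilt [ 0.001 -0.001] F [-1.603 -0.309  6.008] M [0.07  0.6   0.526] w 18.04 30.179564952850342 q7 -0.40974994124353076
```

Emit:
apply_moves(targets=[[[0,0,0],[0,0,-0.2],-1],[[0,0,0],[0,0,0],-1]])

```text
t: 19.2
eef_pos: [513.0, 133.7, 152.9]
tool_rot: [0.656, 0.755, -0.0, 0.001]
wrist_force: [-2.4, 0.0, 5.4]
width: 18.2
grasp_force: 30.4
```

```bash
python3 st.py
```

```text
19.2 [513.023 133.737 152.854] yaw_y 8.03 tilt [ 0.001 -0.001] F [-2.427  0.042  5.355] M [0.038 0.62  0.722] w 18.19 30.353271961212158 q7 -0.42231958939945585
```

Emit:
apply_moves(targets=[[[0,0,0],[0,0,-0.12],-1],[[0,0,0],[0,0,0],-1],[[0,0,0],[0,0,0],-1]])

```text
t: 19.5
eef_pos: [513.1, 133.8, 152.8]
tool_rot: [0.659, 0.752, 0.0, 0.001]
wrist_force: [-2.1, 0.8, 6.2]
width: 18.4
grasp_force: 30.5
```

```bash
python3 st.py
```

```text
19.5 [513.067 133.764 152.848] yaw_y 7.51 tilt [ 0.001 -0.001] F [-2.133  0.756  6.198] M [0.09  0.562 0.662] w 18.42 30.51258623600006 q7 -0.4297093377200094
```

Run:
```python
from h import *
for i in range(4):
    grab_frame("wrist"); s=state(); print(s["moment"],s["grasp_force"])
```

```text
[0.0671716  0.57475353 0.70619924] 30.512559413909912
[0.05272867 0.63429379 0.69400723] 30.512677431106567
[0.08787544 0.62155775 0.67777785] 30.512621104717255
[0.09694921 0.55966759 0.64489281] 30.512720346450806
```

Emit:
apply_moves(targets=[[[0,0,0],[0,0,-0.2],-1],[[0,0,0],[0,0,0],-1]])

```text
t: 19.9
eef_pos: [513.1, 133.8, 152.9]
tool_rot: [0.665, 0.747, 0.0, 0.001]
wrist_force: [-1.2, 0.4, 5.5]
width: 18.3
grasp_force: 30.8
```

```bash
python3 - <<'E'
from h import *
for i in range(3):
    grab_frame("wrist"); s=state(); print(s["moment"],s["grasp_force"],s["width"])
E
python3 st.py
```

```text
[0.09054684 0.60722616 0.71698443] 30.78843355178833 18.014393143118923
[0.08794933 0.56538732 0.72939987] 30.78709065914154 18.09945778095752
[0.06794998 0.56791868 0.75887284] 30.78699678182602 17.929226337250064
20.05 [513.06  133.848 152.857] yaw_y 6.6 tilt [ 0.001 -0.001] F [-2.261 -0.219  5.791] M [0.068 0.568 0.759] w 17.93 30.78699678182602 q7 -0.44247732515892463
```

Emit:
apply_moves(targets=[[[0,0,0],[0,0,-0.25],-1],[[0,0,0],[0,0,0],-1]])

```text
t: 20.25
eef_pos: [513.1, 133.9, 152.9]
tool_rot: [0.673, 0.74, 0.0, 0.001]
wrist_force: [-2.1, 0.8, 5.7]
width: 18.2
grasp_force: 31.2
```

```bash
python3 - <<'E'
from h import *
for i in range(3):
    grab_frame("wrist"); s=state(); print(s["moment"],s["grasp_force"],s["width"])
E
python3 st.py
```

```text
[0.06382193 0.55717681 0.81394871] 31.211063861846924 18.19055859535912
[0.11586571 0.55834704 0.83946247] 31.208821535110474 18.23686595905675
[0.10437904 0.61231238 0.81677449] 31.208828687667847 18.173948977714733
20.4 [513.079 133.936 152.867] yaw_y 5.48 tilt [ 0.001 -0.001] F [-1.988  0.715  5.479] M [0.104 0.612 0.817] w 18.17 31.208828687667847 q7 -0.4583773118544667
```

Emit:
apply_moves(targets=[[[0,0,0],[0,0,0.3],-1],[[0,0,0],[0,0,0.3],-1],[[0,0,0],[0,0,0.3],-1],[[0,0,0],[0,0,0.3],-1],[[0,0,0],[0,0,0.2],-1],[[0,0,0],[0,0,0],-1]])

```text
t: 21.0
eef_pos: [513.1, 134.0, 152.9]
tool_rot: [0.632, 0.775, 0.0, -0.0]
wrist_force: [-1.5, 1.0, 5.8]
width: 17.6
grasp_force: 29.9
```

```bash
python3 st.py
```

```text
21.0 [513.06  133.961 152.857] yaw_y 11.59 tilt [0.001 0.001] F [-1.501  1.005  5.754] M [ 0.274  0.648 -0.093] w 17.63 29.858386516571045 q7 -0.370874206026143
```

Emit:
apply_moves(targets=[[[0,0,0.03],[0,0,0],-1],[[0,0,0.03],[0,0,0],-1],[[0,0,0],[0,0,0],-1]])

```text
t: 21.3
eef_pos: [512.9, 133.5, 153.7]
tool_rot: [0.632, 0.775, 0.0, -0.0]
wrist_force: [-0.6, 1.3, -2.8]
width: 17.7
grasp_force: 29.9
```

```bash
python3 st.py
```

```text
21.3 [512.899 133.542 153.685] yaw_y 11.6 tilt [-0.  0.] F [-0.63   1.3   -2.786] M [0.634 0.058 0.044] w 17.69 29.851638972759247 q7 -0.3688919271094726
```

Torque about zero; free in the play. Lifting out.

Emit:
apply_moves(targets=[[[0,0,0.1],[0,0,0],-1],[[0,0,0.1],[0,0,0],-1],[[0,0,0.1],[0,0,0],-1],[[0,0,0.1],[0,0,0],-1],[[0,0,0.1],[0,0,0],-1],[[0,0,0.2],[0,0,0],-1],[[0,0,0.3],[0,0,0],-1],[[0,0,0.3],[0,0,0],-1],[[0,0,0.3],[0,0,0],-1],[[0,0,0.4],[0,0,0],-1],[[0,0,0.4],[0,0,0],-1],[[0,0,0.4],[0,0,0],-1],[[0,0,0.4],[0,0,0],-1],[[0,0,0.2],[0,0,0],-1],[[0,0,0],[0,0,0],-1]])

```text
t: 22.8
eef_pos: [513.7, 133.7, 291.6]
tool_rot: [0.632, 0.775, 0.001, 0.001]
wrist_force: [-0.5, -0.6, -3.9]
width: 17.9
grasp_force: 29.9
```

```bash
python3 - <<'E'
from h import *
fr=grab_frame("side"); save(fr,"s3.png")
cv2.imwrite("pics/s3c.png",cv2.resize(fr["img"][60:360,170:420,::-1],None,fx=2,fy=2))
E
python3 st.py
```

```text
22.85 [513.084 133.378 290.484] yaw_y 11.59 tilt [0.001 0.   ] F [ 0.803 -0.279 -4.372] M [-0.109 -0.114  0.   ] w 18.23 29.853666722774506 q7 -0.28189175467645716
```

View pics/s3c.png

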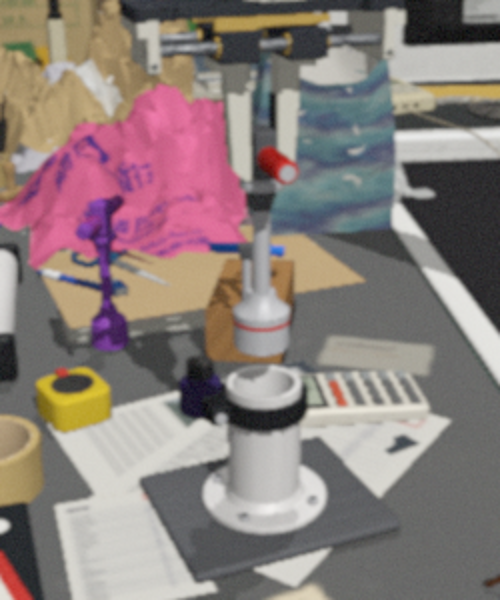

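The side view shows the driver upright and clear above the post rim at crop px (262,325), the base, bottle and other things unmoved. Now back to the block.

Emit:
apply_moves(targets=[[[0,-0.3,0],[0,0,0.8],-1],[[-0.05,-0.7,0],[0,0,0.8],-1],[[-0.05,-0.7,0],[0,0,0.8],-1],[[-0.05,-0.7,0],[0,0,0.8],-1],[[-0.05,-0.7,0],[0,0,0.8],-1],[[-0.05,-0.7,0],[0,0,0.8],-1],[[-0.05,-0.7,0],[0,0,0.8],-1],[[-0.05,-0.7,0],[0,0,0.8],-1],[[-0.05,-0.7,0],[0,0,0.8],-1],[[-0.05,-0.7,0],[0,0,0.8],-1],[[-0.05,-0.7,0],[0,0,0.8],-1],[[-0.05,-0.7,0],[0,0,0.8],-1],[[-0.05,-0.7,0],[0,0,0.8],-1],[[-0.05,-0.7,0],[0,0,0.8],-1],[[-0.035,-0.3,0],[0,0,0.8],-1],[[0,-0.14,0],[0,0,0.8],-1],[[0,0,0],[0,0,0.2],-1],[[0,0,0],[0,0,0],-1]])

```text
t: 24.65
eef_pos: [485.3, -259.7, 289.2]
tool_rot: [0.164, 0.986, 0.001, -0.001]
wrist_force: [-0.3, 1.2, -3.5]
width: 18.0
grasp_force: 29.9
```

```bash
python3 st.py
```

```text
24.65 [ 485.255 -259.726  289.24 ] yaw_y 71.15 tilt [-0.001  0.001] F [-0.287  1.167 -3.527] M [ 0.078 -0.232 -0.031] w 17.98 29.853579103946686 q7 1.4292383929415886
```

Emit:
apply_moves(targets=[[[0,0,-0.4],[0,0,0],-1],[[0,0,-0.6],[0,0,0],-1],[[0,0,-0.6],[0,0,0],-1],[[0,0,-0.35],[0,0,0],-1],[[0,0,-0.1],[0,0,0],-1],[[0,0,0],[0,0,0],-1],[[0,0,0],[0,0,0],-1]])

```text
t: 25.35
eef_pos: [486.5, -260.0, 209.0]
tool_rot: [0.163, 0.987, -0.0, 0.001]
wrist_force: [0.1, -0.0, -3.6]
width: 17.8
grasp_force: 29.9
```

```bash
python3 st.py
```

```text
25.35 [ 486.502 -260.008  208.982] yaw_y 71.2 tilt [ 0.002 -0.001] F [ 0.105 -0.029 -3.627] M [ 0.054 -0.141 -0.063] w 17.77 29.85376328229904 q7 1.3735748029434918
```

Emit:
apply_moves(targets=[[[0,0,-0.1],[0,0,0],-1],[[0,0,-0.1],[0,0,0],-1],[[0,0,-0.1],[0,0,0],-1],[[0,0,-0.05],[0,0,0],-1],[[0,0,0],[0,0,0],-1]])

```text
t: 25.85
eef_pos: [485.4, -260.2, 193.6]
tool_rot: [0.164, 0.987, 0.0, -0.0]
wrist_force: [0.7, -0.3, -4.7]
width: 18.1
grasp_force: 29.9
```

```bash
python3 st.py
```

```text
25.85 [ 485.351 -260.235  193.594] yaw_y 71.17 tilt [-0.001  0.   ] F [ 0.737 -0.278 -4.674] M [ 0.026 -0.14   0.015] w 18.09 29.85365778207779 q7 1.3625891270592716
```

Emit:
apply_moves(targets=[[[0,0,-0.15],[0,0,0],-1],[[0,0,-0.2],[0,0,0],-1],[[0,0,-0.2],[0,0,0],-1],[[0,0,-0.2],[0,0,0],-1],[[0,0,-0.15],[0,0,0],-1],[[0,0,-0.1],[0,0,0],-1],[[0,0,-0.04],[0,0,0],-1],[[0,0,-0.04],[0,0,0],-1],[[0,0,0],[0,0,0],-1]])

```text
t: 26.75
eef_pos: [485.7, -260.3, 150.9]
tool_rot: [0.164, 0.987, -0.0, 0.0]
wrist_force: [0.4, -0.3, -3.9]
width: 17.7
grasp_force: 29.9
```

```bash
python3 st.py
```

```text
26.75 [ 485.727 -260.301  150.872] yaw_y 71.18 tilt [ 0. -0.] F [ 0.371 -0.309 -3.879] M [ 0.041 -0.175  0.006] w 17.73 29.85363095998764 q7 1.3262261804858377
```

Emit:
apply_moves(targets=[[[0,0,-0.03],[0,0,0],-1],[[0,0,-0.03],[0,0,0],-1],[[0,0,0],[0,0,0],-1]])

```text
t: 27.05
eef_pos: [486.0, -260.4, 149.0]
tool_rot: [0.164, 0.987, -0.0, 0.0]
wrist_force: [0.5, 0.0, -0.7]
width: 17.6
grasp_force: 29.9
```

```bash
python3 st.py
```

```text
27.05 [ 486.003 -260.389  149.026] yaw_y 71.17 tilt [ 0.001 -0.001] F [ 0.491  0.038 -0.657] M [ 0.019 -0.007 -0.021] w 17.63 29.853841960430145 q7 1.3240695438119412
```

Emit:
apply_moves(targets=[[[0,0,-0.01],[0,0,0],-1],[[0,0,0],[0,0,0],1],[[0,0,0],[0,0,0],1],[[0,0,0],[0,0,0],1],[[0,0,0],[0,0,0],1],[[0,0,0],[0,0,0],1],[[0,0,0],[0,0,0],1],[[0,0,0],[0,0,0],1],[[0,0,0.2],[0,0,0],1],[[0,0,0.4],[0,0,0],1],[[0,0,0.6],[0,0,0],1],[[0,0,0.8],[0,0,0],1],[[0,0,0.8],[0,0,0],1],[[0,0,0.4],[0,0,0],1],[[0,0,0],[0,0,0],1]])

```text
t: 28.55
eef_pos: [487.3, -260.5, 279.2]
tool_rot: [0.164, 0.987, -0.001, 0.003]
wrist_force: [0.1, -0.4, 0.2]
width: 93.0
grasp_force: 0.0
```

```bash
python3 - <<'E'
from h import *
fr=grab_frame("wrist"); save(fr,"w4.png")
X=cloud(fr).reshape(-1,3); C=fr["img"].reshape(-1,3).astype(int)
hub=(X[:,2]>176)&(X[:,2]<195)&(np.hypot(X[:,0]-486,X[:,1]+259)<25); print(hub.sum(),np.median(X[hub],0))
red=(C[:,0]>90)&(C[:,0]>2*C[:,1])&(C[:,0]>1.8*C[:,2])&(np.hypot(X[:,0]-488,X[:,1]+252)<90)&(X[:,2]>140)
print(np.percentile(X[red][:,2],[5,50,95]))
fr=grab_frame("side"); save(fr,"s4.png"); cv2.imwrite("pics/s4c.png",cv2.resize(fr["img"][60:360,170:420,::-1],None,fx=2,fy=2))
E
python3 st.py
```

```text
945 [ 484.78754686 -260.36948627  184.38793323]
[170.62786853 174.20973307 175.95645255]
28.65 [ 485.309 -260.196  275.869] yaw_y 71.17 tilt [-0. -0.] F [ 0.306 -0.091 -0.508] M [ 0.028 -0.135 -0.045] w 92.9 0.0 q7 1.4209140055414355
```

View pics/s4c.png

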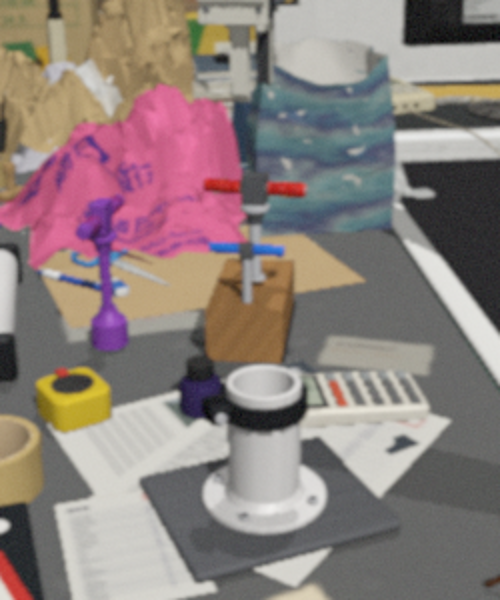

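The side view shows the driver standing upright in the block at crop px (255,190). Its hub and grip heights are the same as at the start (184 and 174 mm), so it is all the way down. Nothing else has moved.

```bash
python3 -c "
from bench import *
print(finish_job())"
```

```text
the job is handed in; nothing more can be done
None
```

The nut came up firm at about 0.82 N m, the red driver came out with no torque on the nut and stands fully down in its own hole, nothing else was seen to have moved, and the job is handed in at about 29 s.

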